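Lock the port ring and hold the inspection scope over it

TASK

One port of the black fibre terminal is uncapped and its blue hexagonal lock ring is still loose: turn the ring clockwise until its white pointer stands at the green mark, against the stop. Then lift the white inspection scope out of its stand, carry it over the terminal without bumping anything, and hold it upright, lens down, centred over that open port with the lens end about 10 mm above the top of the ring, touching nothing. Finish while still holding it there, with the ring still locked and everything else left where it was.

Things in the scene. Friction and masses are not known exactly. Their poses are not given: they have to be found in the camera images.
- terminal: Fixed black fibre terminal, a long box, ports up. Origin: centre of its underside; x across, y along. Foot flange 150 x 330 mm, 12 mm high (374 mm with ears; cable gland to y = -189 mm). Housing 120 x 312 mm, flat port deck 70 mm high; at the +y end (y = 72 to 155 mm) a dome with sloping front rises to 125 mm. Ports in a row at x = 0, y = -115, -37, +41 mm; which is the open one changes
- port_open: The uncapped port, fixed on the deck, yaw as the terminal. Origin: at the deck, 70 mm above the bench, on the port's axis; z up. Black flange disc 66 mm across, 3 mm thick, with a green mark on the port's +x side (locked) and a white mark 1.2 rad anticlockwise of it (open). A green adapter with a white sleeve stands inside the ring, 9 mm lower than its top
- port_mouth (a point): Centre of the top plane of the open port's lock ring, on the port's vertical axis, 103 mm above the bench: the point over which the lens must hover
- collar_grip (a point): Point on the axis of the blue lock ring, 10 mm below its top. The ring is a hexagon, 44 mm across flats (51 mm over corners), 28 mm bore, 30 mm high: underside 73 mm, top 103 mm above the bench. It is captive and only turns. Neighbouring ports stand 78 mm away
- collar (a joint): Turn of the lock ring, rad: 0 = open (pointer at the white mark), grows clockwise seen from above, 1.2 = hard stop, pointer at the green mark, locked. Stays where left; about 0.1 N m turns it. The white pointer marks a corner of the hexagon and points 1.2 minus the joint value anticlockwise of the port's +x; the flats face 30, 90, 150 degrees from the pointer, and opposite
- port_capped1: A neighbouring port closed with a black dust cap with a red seal, fixed. Origin at the deck (70 mm above the bench). Flange 66 mm across, cap 34 mm across, top 42 mm above the deck
- port_capped2: The other closed port, the same as port_capped1
- stand: Fixed stand for the scope: dark disc 90 mm across, 10 mm thick, with an upright grey tube of 42 mm outside and 28 mm inside diameter, rim 60 mm above the bench. Origin: centre of its underside
- scope_center (a point): Middle of the loose white inspection scope, on its axis, 82.5 mm above its lens end. Round, 165 mm long, about 0.2 kg, no cord: metal nose 22 mm across from 0 to 45 mm above the lens end, barrel 34 mm across from 45 to 157 mm (grip it 110 to 140 mm above the lens end), low cap. It starts upright, lens down, nose in the stand's tube, shoulder on its rim, lens end 15 mm above the bench
- scope_lens (a point): Centre of the scope's flat lens end (its lowest point); z points up along the scope's axis
- scope: The whole scope; origin at the centre of the lens end, z up along the axis
- dust_cap: Bystander: loose black dust cap with red seal, 34 mm across, 36 mm high, upright on the bench beside the terminal. Origin under its centre
- cleaner: Bystander: white cleaner pen with green tip, about 190 mm long, 30 mm wide, 21 mm high, lying beside the terminal. Origin under its middle
- plug: Bystander: black cable plug with boot, 147 mm long, 25 mm thick, lying on the bench. Origin at its underside
- solvent: Bystander: white bottle with blue cap, 60 mm across, 120 mm high, upright. Origin under its centre
- tape: Bystander: yellow roll of tape, 90 mm across, 24 mm high, flat on the bench. Origin under its centre
- scissors: Bystander: scissors with black handles, about 190 mm long, lying flat. Origin under the rivet
- tray: Bystander: blue sorting tray, 110 x 170 x 28 mm. Origin under its centre
- meter: Bystander: yellow hand-held power meter, 85 x 165 x 32 mm, lying flat. Origin under its centre
Mind the look-alikes: they are no part of the job. Leave any orange or yellow look-alike of the stand alone.

How it is judged:
By the outcome, as a careful person would: the job done as asked, in the order asked, and still so for the second after the job is handed in, while the arm keeps its last pose, push and grip.
It also fails if it takes over 64 s, if anything falls off the work surface, if the arm or the gripper's body presses on something with over 40 N, if the wrist force passes 120 N, or if a joint passes its speed limit or range.

ROBOT

A 6-joint arm with a two-finger parallel gripper is mounted at the origin on the work surface. World frame = base frame: x ahead of the robot, y to its left, z up, the work surface at z = 0. Lengths are in m, angles in rad, forces in N, time in s.
With the tool pointing down it reaches from about 0.35 to 0.875 m from the base axis. Payload 15.5 kg.
Tool frame: the origin (TCP) lies at the very end of the fingers, on their centre line; the grasp point (between the pads) lies 19 mm behind it; z points along the fingers, y is the line along which they close (so a half turn about z gives the same grasp; the last joint's range is limited). The gripper opens to 85 mm and grips with 20 to 120 N. Pads are 22 mm wide; open, the fingers measure 114 mm over their backs; the gripper's body (76 mm by 85 mm) begins 54 mm behind the grasp point. The pads swing forward as they close: fully open they stand 13 mm farther back than shut.
Start: joints at [1.206, 0.494, 1.345, -0, 1.302, -0.096], TCP at [0.167, 0.602, 0.231] pointing down, gripper open.
Joint ranges: [-2.91, 2.91], [-0.82, 2.16], [0.22, 2.67], [-1.22, 4.37], [0.12, 2.79], [-3.08, 3.08]. Speed limits (rad/s): [1.89, 1.89, 2.57, 3.01, 3.01, 3.01].

INTERFACE

Orientations are given as a unit quaternion [w, x, y, z].
In Python, from bench import arm, grab_frame gives the robot as it stands.
- The arm moves only by the tool arm_command, never from a script. Its argument "deltas" is a list of rows, each an object of numbers: "tx", "ty", "tz": the shift along the tool's x, y, z as a fraction of full scale; "spin": the turn about the tool's z as a fraction of full scale. A call has 1 to 5 rows; each row is the pose to reach, as a shift and turn from the pose commanded when the call began, along the tool's axes at that moment, turning the shorter way round; what a row does not reach only later rows make up. Full scale, the value 1, is 30 cm for a shift and 180 degrees for a turn. A row lasts 1/12 s, in which the tool goes at most 41.7 mm and 7.16 degrees, less where a joint would pass 70% of its speed; a pose out of reach is approached as far as the arm can. A call with a number of a shift or a turn outside -1 to 1 is refused whole. A call with a gripper value outside its range is refused whole. "claw" is the gripper's target within -1 to 1 (fully open at 1, half-way at 0, shut at -1), set as the call begins (left out, the last holds). The fingers move at their own pace and stop on an object; the grip force is fixed at half the most. Time passes only in rows, so rows that repeat a pose let the fingers close. It gives the time, the measured TCP pose, the force, the opening and the grip force at its end, in the units of the state.
- arm.get_obs(): the state, without advancing time (a new reading comes with each control period).
- grab_frame(name): name is "scene" or "top" or "wrist"; returns a dict with "pixels" (420x560x3 uint8, blue, green, red), "fx", "fy", "cx", "cy" (pixels), "cam_to_world" (4x4, takes a point from camera to world coordinates). Camera axes: x right, y up, looking along -z (the intrinsics and any distortion apply to the point x, -y, -z); pixel columns grow to the right and rows downward; lengths in m; the calibration is good to about 2 mm. A picture is of the moment at which its call begins. There is no depth.
- arm.close_job(): hands the job in; it is judged then, once.
The state is a dict: "clock": time; "joint_positions": joint angles; "dq": joint speeds; "effort": joint torques, N m; "eef_pos": TCP position; "orientation": TCP orientation; "ft_force": force on the tool from outside, world axes, zero at the start; "moment": the same for the moment, N m; "grip_width": finger opening in m; "grasp_force": force on a finger pad.
Only numpy, scipy, OpenCV 4.12 (cv2) and the standard library are available. Lean on these libraries where they do the work, as an engineer would, in place of code of your own. Each camera call takes 0.05 s, during which the arm holds its last target. There are 200 camera calls.

## Working session

There is one attempt and no reset: what is moved stays moved. The work goes in short steps, Python scripts to look and compute and a tool call to move; the robot and the scene stay as the last step left them, time stands still between calls to the robot, and variables do not carry over. Pictures are saved under pics/ and viewed, at most 10 in all, crops included, and the job is handed in when it is done.

Besides the shell and the picture viewer there is one more tool, called after "Call:" as name([rows], argument=value, ...), one row to a line, values as JSON. arm_command: Moves the arm, as the interface text tells. Its arguments: {"type":"object","properties":{"deltas":{"type":"array","items":{"type":"object","properties":{"tx":{"type":"number"},"ty":{"type":"number"},"tz":{"type":"number"},"spin":{"type":"number"}}}},"claw":{"type":"number"}},"required":["deltas"]}

```bash
mkdir -p pics
cat > h.py <<'E'
import numpy as np, cv2
from bench import arm, grab_frame
def save(name,f):
    cv2.imwrite('pics/'+name+'.png',f['pixels'])
    np.savez('pics/'+name+'.npz',**{k:np.array(v) for k,v in f.items()})
def load(name): return np.load('pics/'+name+'.npz')
def ray(f,u,v):
    d=np.array([(u-f['cx'])/f['fx'],-(v-f['cy'])/f['fy'],-1.]);T=f['cam_to_world']
    return T[:3,3],T[:3,:3]@d
def at(f,u,v,z):
    o,d=ray(f,u,v); return o+d*(z-o[2])/d[2]
def proj(f,p):
    T=f['cam_to_world'];c=T[:3,:3].T@(np.asarray(p)-T[:3,3])
    return np.array([f['cx']+f['fx']*c[0]/-c[2],f['cy']-f['fy']*c[1]/-c[2]])
E
python3 - <<'E'
from h import *
a=[]
for n in('scene','top'):
    f=grab_frame(n);save(n+'0',f);print(n,f['fx'],f.keys(),np.round(f['cam_to_world'],3).tolist())
print(arm.get_obs())
E
```

```text
scene 448.72835598594907 dict_keys(['pixels', 'fx', 'fy', 'cx', 'cy', 'cam_to_world']) [[-0.657, -0.632, 0.411, 1.06], [0.754, -0.541, 0.372, 0.449], [-0.013, 0.554, 0.832, 1.163], [0.0, 0.0, 0.0, 1.0]]
top 469.1382508209283 dict_keys(['pixels', 'fx', 'fy', 'cx', 'cy', 'cam_to_world']) [[-0.0, 0.981, -0.195, 0.245], [-1.0, 0.002, 0.01, -0.006], [0.01, 0.195, 0.981, 1.512], [0.0, 0.0, 0.0, 1.0]]
{'clock': 0.1, 'joint_positions': array([ 1.20548868e+00,  4.94149468e-01,  1.34608338e+00,  2.39661056e-06,
        1.30249648e+00, -9.55289259e-02]), 'dq': array([-0.00072608, -0.00150413, -0.00048569,  0.00082916,  0.00251873,
        0.00131881]), 'effort': array([ 3.65291417e-03, -8.83591819e+01, -3.84560180e+01, -2.25622839e-04,
        5.35734274e-03, -6.80747371e-05]), 'eef_pos': array([0.16646846, 0.60207883, 0.23073739]), 'orientation': array([-1.30924558e-04,  1.34480970e-01,  9.90916013e-01, -5.53053917e-04]), 'ft_force': array([-0.96096995,  0.05080433, -0.01502151]), 'moment': array([-0.00300786, -0.0104377 ,  0.00388304]), 'grasp_force': 0.0, 'grip_width': 0.0852420287102055}
```

View pics/top0.png

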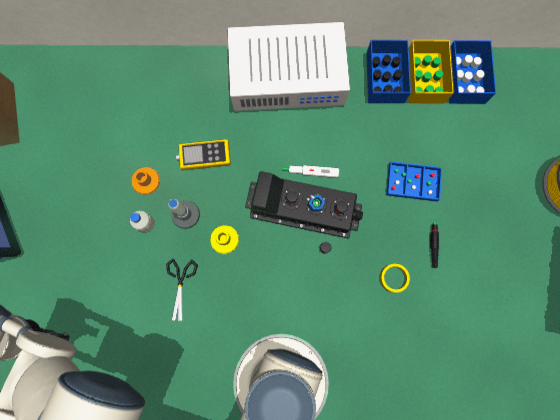

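View pics/scene0.png

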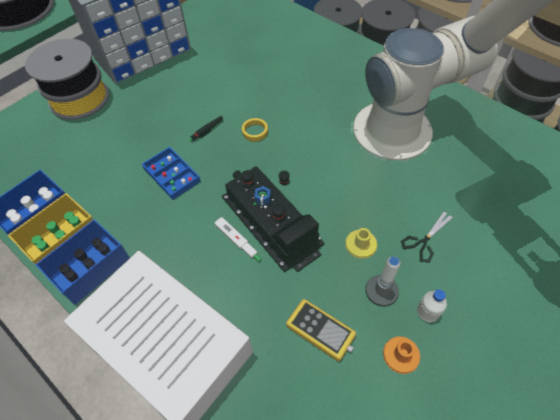

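Run:
```python
from h import *
t=cv2.imread('pics/top0.png');s=cv2.imread('pics/scene0.png')
def c(i,u,v,w,h,k): return cv2.resize(i[v:v+h,u:u+w],None,fx=k,fy=k,interpolation=cv2.INTER_CUBIC)
a=np.hstack([c(t,280,175,80,60,5),c(s,230,165,80,60,5)])
b=np.hstack([c(t,140,180,80,60,5),c(s,350,245,80,60,5)])
cv2.imwrite('pics/c0.png',np.vstack([a,b]))
```

```text
(no output)
```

View pics/c0.png

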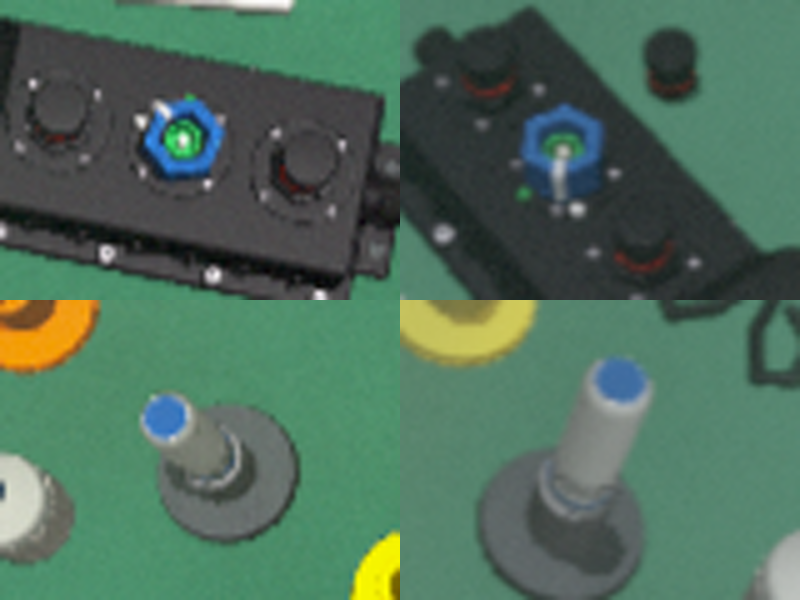

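```bash
cat >> h.py <<'E'
from scipy.spatial.transform import Rotation as R
def tri(pairs):
    A=np.zeros((3,3));b=np.zeros(3)
    for f,u,v in pairs:
        o,d=ray(f,u,v);d=d/np.linalg.norm(d);M=np.eye(3)-np.outer(d,d);A+=M;b+=M@o
    return np.linalg.solve(A,b)
def rel(xy,z,yawy):
    "deltas from current measured pose to TCP xyz with tool y along world angle yawy(mod pi)"
    o=arm.get_obs();q=o['orientation'];r=R.from_quat([q[1],q[2],q[3],q[0]]);m=r.as_matrix()
    d=m.T@(np.array([*xy,z])-o['eef_pos'])/.3
    cur=np.arctan2(m[1,1],m[0,1]);dy=(yawy-cur+np.pi/2)%np.pi-np.pi/2
    return o['eef_pos'].round(4),'yaw_y',round(np.degrees(cur),2),'d',d.round(4),'spin',round(-dy/np.pi,4),'alt',round((-dy-np.sign(-dy)*np.pi)/np.pi,4),'q',o['joint_positions'].round(3)
E
python3 - <<'E'
from h import *
t=load('top0');s=load('scene0')
print('port top',at(t,316.8,202.6,.103),'scene',at(s,262.6,192.6,.103),tri([(t,316.8,202.6),(s,262.6,192.6)]))
print('green',at(t,318,194.4,.073),at(s,254.8,203.6,.073)); print('white',at(t,308,199.2,.073))
a=at(t,291.6,195.6,.112);b=at(t,342.6,206,.112);print(a,b,(a+b)/2,np.linalg.norm(a-b),'yaw+y deg',np.degrees(np.arctan2(*(a-b)[[1,0]])))
print('pointer end',at(t,280+155/5,175+103/5,.103))
print('scope',at(t,173.2,203.2,.18),at(s,394.2,261.2,.18),tri([(t,173.2,203.2),(s,394.2,261.2)]),'stand',at(t,185.8,214.4,.01),at(s,382.4,290,.01))
r=rel((.4,.1),.2,0);print(r)
E
```

```text
port top [ 0.54103091 -0.10979147  0.103     ] scene [ 0.543526   -0.10817925  0.103     ] [ 0.54178396 -0.11005725  0.09942545]
green [ 0.57372724 -0.11611499  0.073     ] [ 0.57293987 -0.11448592  0.073     ]
white [ 0.55820209 -0.08448104  0.073     ]
[ 0.56087804 -0.03224138  0.112     ] [ 0.52869067 -0.1877294   0.112     ] [ 0.54478435 -0.10998539  0.112     ] 0.15878460206761075 yaw+y deg 78.30446831847647
pointer end [ 0.56303223 -0.09218459  0.103     ]
scope [0.52228154 0.31180357 0.18      ] [0.52349823 0.31393141 0.18      ] [0.52250828 0.31300551 0.17755615] stand [0.52062087 0.30972481 0.01      ] [0.52549843 0.31481572 0.01      ]
(array([0.1665, 0.6021, 0.2307]), 'yaw_y', np.float64(74.54), 'd', array([-1.1963, -1.4055,  0.1039]), 'spin', np.float64(0.4141), 'alt', np.float64(-0.5859), 'q', array([ 1.205,  0.494,  1.346,  0.   ,  1.302, -0.096]))
```

Stand-in candidates in the top picture: the real scope with its blue cap in the grey stand at (173,203). Look-alikes are the solvent bottle at (141,221), the orange stand at (145,180) and the yellow stand at (224,239). The open port with its blue ring is at (317,203), between capped ports at (292,196) and (343,206). The crop confirms both choices. Next I fly to the port.

Call:
arm_command([
  {"tx": -0.06, "ty": -0.065, "spin": 0.03},
  {"tx": -0.15, "ty": -0.16, "spin": 0.06},
  {"tx": -0.24, "ty": -0.255, "spin": 0.09},
  {"tx": -0.33, "ty": -0.35, "spin": 0.12},
  {"tx": -0.42, "ty": -0.445, "spin": 0.15},
])

```text
invalid input
```

```bash
python3 -c "
from h import *
print(rel((.542,-.109),.24,np.radians(8.7)))"
```

```text
(array([0.1665, 0.6021, 0.2307]), 'yaw_y', np.float64(74.54), 'd', array([-1.8382, -1.9509, -0.0289]), 'spin', np.float64(0.3658), 'alt', np.float64(-0.6342), 'q', array([ 1.205,  0.494,  1.346,  0.   ,  1.302, -0.096]))
```

Call:
arm_command([
  {"tx": -0.06, "ty": -0.065, "tz": 0, "spin": 0.03},
  {"tx": -0.15, "ty": -0.16, "tz": 0, "spin": 0.06},
  {"tx": -0.24, "ty": -0.255, "tz": 0, "spin": 0.09},
  {"tx": -0.33, "ty": -0.35, "tz": 0, "spin": 0.12},
  {"tx": -0.42, "ty": -0.445, "tz": 0, "spin": 0.15},
], claw=1)

```text
clock: 0.52
eef_pos: [0.2526, 0.4384, 0.231]
orientation: [-0.0, 0.364, 0.931, -0.0]
ft_force: [1.3, -0.8, 0.1]
grip_width: 0.0854
grasp_force: 0.0
```

```bash
python3 -c "
from h import *
print(rel((.542,-.109),.24,np.radians(8.7)))"
```

```text
(array([0.2526, 0.4384, 0.231 ]), 'yaw_y', np.float64(47.31), 'd', array([-1.9461, -0.6871, -0.0294]), 'spin', np.float64(0.2145), 'alt', np.float64(-0.7855), 'q', array([ 0.93 ,  0.328,  1.634, -0.   ,  1.181,  0.104]))
```

Call:
arm_command([
  {"tx": -0.11, "ty": -0.04, "tz": 0, "spin": 0.036},
  {"tx": -0.23, "ty": -0.08, "tz": 0, "spin": 0.072},
  {"tx": -0.35, "ty": -0.12, "tz": 0, "spin": 0.108},
  {"tx": -0.47, "ty": -0.165, "tz": 0, "spin": 0.144},
  {"tx": -0.59, "ty": -0.21, "tz": 0, "spin": 0.18},
])

```text
clock: 0.93
eef_pos: [0.3408, 0.2725, 0.2312]
orientation: [-0.0, 0.61, 0.793, -0.0]
ft_force: [1.5, -0.2, 0.0]
grip_width: 0.0854
grasp_force: 0.0
```

```bash
python3 -c "
from h import *
print(rel((.542,-.109),.24,np.radians(8.7)))"
```

```text
(array([0.3408, 0.2725, 0.2312]), 'yaw_y', np.float64(14.84), 'd', array([-1.4009,  0.3226, -0.0292]), 'spin', np.float64(0.0341), 'alt', np.float64(-0.9659), 'q', array([ 0.537,  0.229,  1.785, -0.   ,  1.128,  0.278]))
```

Call:
arm_command([
  {"tx": -0.12, "ty": 0.028, "tz": 0, "spin": 0.015},
  {"tx": -0.25, "ty": 0.058, "tz": 0, "spin": 0.034},
  {"tx": -0.38, "ty": 0.088, "tz": 0, "spin": 0.034},
  {"tx": -0.51, "ty": 0.118, "tz": 0, "spin": 0.034},
  {"tx": -0.64, "ty": 0.148, "tz": 0, "spin": 0.034},
])

```text
clock: 1.35
eef_pos: [0.4339, 0.0985, 0.2313]
orientation: [-0.0, 0.649, 0.761, -0.0]
ft_force: [0.8, 1.2, -0.3]
grip_width: 0.0856
grasp_force: 0.0
```

```bash
python3 -c "
from h import *
print(rel((.542,-.109),.24,np.radians(8.7)))"
```

```text
(array([0.4339, 0.0985, 0.2313]), 'yaw_y', np.float64(9.02), 'd', array([-0.7395,  0.2476, -0.0291]), 'spin', np.float64(0.0018), 'alt', np.float64(-0.9982), 'q', array([ 0.089,  0.241,  1.767,  0.   ,  1.134, -0.069]))
```

Call:
arm_command([
  {"tx": -0.12, "ty": 0.04, "tz": 0, "spin": 0.0},
  {"tx": -0.25, "ty": 0.084, "tz": 0, "spin": 0.0},
  {"tx": -0.38, "ty": 0.127, "tz": 0, "spin": 0.0},
  {"tx": -0.51, "ty": 0.171, "tz": 0, "spin": 0.0},
  {"tx": -0.62, "ty": 0.207, "tz": 0, "spin": 0.0},
])

```text
clock: 1.77
eef_pos: [0.5248, -0.0763, 0.2311]
orientation: [0.0, 0.65, 0.76, -0.0]
ft_force: [1.0, 0.4, 0.1]
grip_width: 0.0855
grasp_force: 0.0
```

Call:
arm_command([
  {"tx": -0.06, "ty": 0.02, "tz": 0, "spin": 0.0},
  {"tx": -0.08, "ty": 0.03, "tz": 0, "spin": 0.0},
  {"tx": -0.08, "ty": 0.03, "tz": 0, "spin": 0.0},
])

```text
clock: 2.02
eef_pos: [0.537, -0.0968, 0.2308]
orientation: [-0.0, 0.65, 0.76, -0.0]
ft_force: [-1.1, 0.7, 0.1]
grip_width: 0.0857
grasp_force: 0.0
```

Run:
```python
from h import *
print(rel((.542,-.109),.24,np.radians(8.7)))
f=grab_frame('wrist');save('w1',f);p=proj(f,(.542,-.109,.103));print(p,f['fx'],f['cam_to_world'][:3,3])
cv2.imwrite('pics/w1b.png',cv2.resize(f['pixels'],(784,588),interpolation=cv2.INTER_CUBIC))
```

```text
(array([ 0.537 , -0.0968,  0.2308]), 'yaw_y', np.float64(8.92), 'd', array([-0.0426,  0.0101, -0.0306]), 'spin', np.float64(0.0012), 'alt', np.float64(-0.9988), 'q', array([-0.288,  0.383,  1.542,  0.   ,  1.217, -0.444]))
[289.49263542 210.78430448] 298.9287238957403 [ 0.52466181 -0.02822137  0.37366253]
```

View pics/w1b.png

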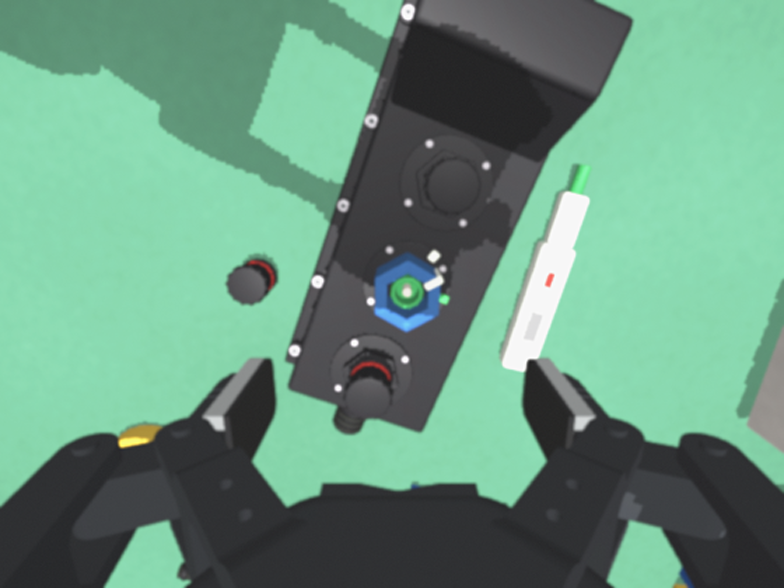

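Run:
```python
from h import *
i=cv2.imread('pics/w1.png')[170:245,245:345]
cv2.imwrite('pics/w1c.png',cv2.resize(i,None,fx=8,fy=8,interpolation=cv2.INTER_CUBIC))
```

```text
(no output)
```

View pics/w1c.png

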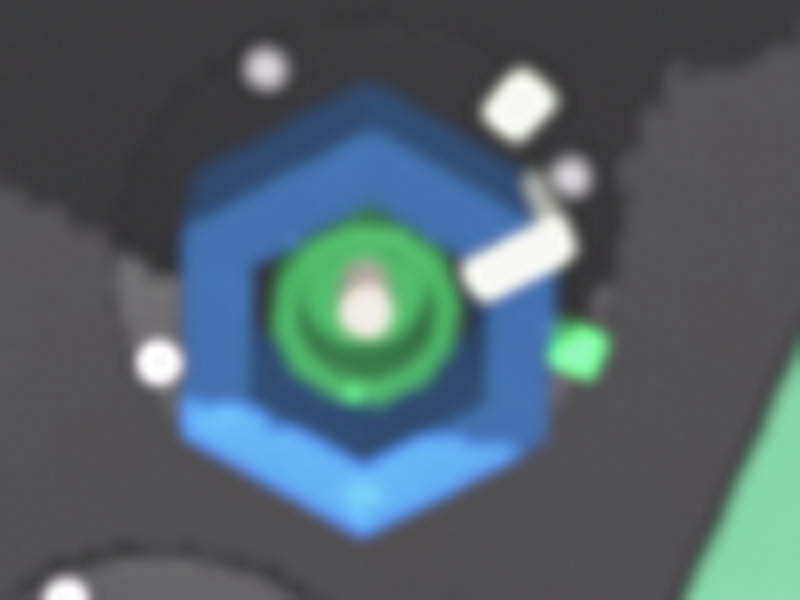

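Run:
```python
from h import *
f=load('w1');g=lambda u,v,z:at(f,245+u/8,170+v/8,z)
C=[g(*c,.103) for c in((370,130),(362,538),(185,230),(183,430),(560,233),(548,438))]
c=np.mean(C,0);print('c',c)
for p in C: d=p-c;print(np.hypot(*d[:2]).round(4),np.degrees(np.arctan2(d[1],d[0])).round(1))
for n,p in(('green',g(580,352,.074)),('white',g(520,105,.074)),('ptr',g(520,260,.104))): d=p-c;print(n,d,np.degrees(np.arctan2(d[1],d[0])))
print(rel(c[:2],.24,np.radians(8.7)))
```

```text
c [ 0.54359455 -0.10992809  0.103     ]
0.0249 98.7
0.0257 -82.4
0.0251 157.9
0.0251 -142.9
0.0257 38.2
0.0252 -21.7
green [ 0.02991072 -0.00664788 -0.029     ] -12.530720790344459
white [ 0.01622964  0.02464746 -0.029     ] 56.63625636768508
ptr [0.01600033 0.01219947 0.001     ] 37.323737125158964
(array([ 0.5363, -0.0956,  0.2309]), 'yaw_y', np.float64(8.97), 'd', array([-0.0508,  0.0165, -0.0304]), 'spin', np.float64(0.0015), 'alt', np.float64(-0.9985), 'q', array([-0.286,  0.382,  1.544,  0.   ,  1.217, -0.443]))
```

Call:
arm_command([
  {"tx": -0.03, "ty": 0.01, "tz": 0.0, "spin": 0.005},
  {"tx": -0.049, "ty": 0.0165, "tz": 0.08, "spin": 0.005},
  {"tx": -0.049, "ty": 0.0165, "tz": 0.18, "spin": 0.005},
  {"tx": -0.049, "ty": 0.0165, "tz": 0.27, "spin": 0.005},
  {"tx": -0.049, "ty": 0.0165, "tz": 0.32, "spin": 0.005},
])

```text
clock: 2.48
eef_pos: [0.5425, -0.1083, 0.1329]
orientation: [-0.001, 0.655, 0.756, -0.001]
ft_force: [0.1, -0.0, 0.1]
grip_width: 0.0855
grasp_force: 0.0
```

Call:
arm_command([
  {"tx": 0, "ty": 0, "tz": 0.01, "spin": 0},
  {"tx": 0, "ty": 0, "tz": 0.01, "spin": 0},
  {"tx": 0, "ty": 0, "tz": 0.01, "spin": 0},
])

```text
clock: 2.73
eef_pos: [0.5443, -0.1092, 0.1333]
orientation: [0.0, 0.655, 0.756, 0.0]
ft_force: [0.1, -0.7, 0.4]
grip_width: 0.0852
grasp_force: 0.0
```

```bash
python3 -c "
from h import *
print(rel((.543,-.1095),.080,np.radians(8)))
print(arm.get_obs()['dq'].round(3))"
```

```text
(array([ 0.5443, -0.1092,  0.1333]), 'yaw_y', np.float64(8.15), 'd', array([-0.0003, -0.0045,  0.1775]), 'spin', np.float64(0.0008), 'alt', np.float64(-0.9992), 'q', array([-0.306,  0.513,  1.632, -0.   ,  0.995, -0.448]))
[-0.004 -0.015 -0.01  -0.001 -0.001 -0.001]
```

Call:
arm_command([
  {"tx": 0, "ty": -0.003, "tz": 0.06, "spin": 0},
  {"tx": 0, "ty": -0.003, "tz": 0.12, "spin": 0},
  {"tx": 0, "ty": -0.003, "tz": 0.16, "spin": 0},
  {"tx": 0, "ty": -0.003, "tz": 0.175, "spin": 0},
  {"tx": 0, "ty": -0.003, "tz": 0.175, "spin": 0},
])

```text
clock: 3.15
eef_pos: [0.5431, -0.1096, 0.0801]
orientation: [0.0, 0.655, 0.755, 0.0]
ft_force: [-0.5, -0.1, 0.1]
grip_width: 0.0854
grasp_force: 0.0
```

Call:
arm_command([
  {"tx": 0, "ty": 0, "tz": 0, "spin": 0},
  {"tx": 0, "ty": 0, "tz": 0, "spin": 0},
  {"tx": 0, "ty": 0, "tz": 0, "spin": 0},
  {"tx": 0, "ty": 0, "tz": 0, "spin": 0},
  {"tx": 0, "ty": 0, "tz": 0, "spin": 0},
], claw=-1)

```text
clock: 3.57
eef_pos: [0.5444, -0.1098, 0.0812]
orientation: [0.001, 0.655, 0.755, 0.001]
ft_force: [3.6, 3.6, 12.6]
grip_width: 0.0429
grasp_force: 59.5
```

Call:
arm_command([
  {"tx": 0, "ty": 0, "tz": 0, "spin": 0},
  {"tx": 0, "ty": 0, "tz": 0, "spin": 0},
  {"tx": 0, "ty": 0, "tz": 0, "spin": 0},
  {"tx": 0, "ty": 0, "tz": 0, "spin": 0},
  {"tx": 0, "ty": 0, "tz": 0, "spin": 0},
])

```text
clock: 3.98
eef_pos: [0.5444, -0.1098, 0.0812]
orientation: [0.001, 0.655, 0.755, 0.001]
ft_force: [2.5, 2.5, 11.8]
grip_width: 0.043
grasp_force: 59.5
```

```bash
python3 -c "
from h import *
print(rel((.543,-.1095),.080,np.radians(8)));print(arm.get_obs())"
```

```text
(array([ 0.5444, -0.1098,  0.0812]), 'yaw_y', np.float64(8.11), 'd', array([ 0.0015, -0.0046,  0.0039]), 'spin', np.float64(0.0006), 'alt', np.float64(-0.9994), 'q', array([-3.070e-01,  5.880e-01,  1.677e+00,  1.000e-03,  8.730e-01,
       -4.490e-01]))
{'clock': 3.9833, 'joint_positions': array([-3.06786385e-01,  5.88206756e-01,  1.67716749e+00,  6.94031547e-04,
        8.72847412e-01, -4.48826213e-01]), 'dq': array([-1.18504020e-04, -9.50733064e-05,  2.33181154e-03,  8.70346696e-04,
        7.78446695e-04, -1.17094391e-03]), 'effort': array([ -2.12237835, -76.41441107, -21.46237493,  -1.06277358,
         0.30853495,  -0.09327379]), 'eef_pos': array([ 0.54442935, -0.10976246,  0.08117706]), 'orientation': array([0.00144188, 0.65531498, 0.7553538 , 0.00091257]), 'ft_force': array([ 2.47967469,  2.49105971, 11.76870793]), 'moment': array([ 0.6029257 , -0.28934552, -0.07464609]), 'grasp_force': 59.46649432182312, 'grip_width': 0.04302161818464116}
```

Call:
arm_command([
  {"tx": 0, "ty": 0.003, "tz": -0.003, "spin": 0.025},
  {"tx": 0, "ty": 0.003, "tz": -0.003, "spin": 0.05},
  {"tx": 0, "ty": 0.003, "tz": -0.003, "spin": 0.075},
  {"tx": 0, "ty": 0.003, "tz": -0.003, "spin": 0.1},
  {"tx": 0, "ty": 0.003, "tz": -0.003, "spin": 0.125},
])

```text
clock: 4.4
eef_pos: [0.5442, -0.1097, 0.0813]
orientation: [0.0, 0.791, 0.612, 0.0]
ft_force: [-0.8, -0.2, 2.1]
grip_width: 0.0422
grasp_force: 64.4
```

```bash
python3 -c "
from h import *
print(rel((.5444,-.1098),.080,np.radians(-42)));o=arm.get_obs();print(o['ft_force'],o['moment'],o['grip_width'])"
```

```text
(array([ 0.5442, -0.1097,  0.0813]), 'yaw_y', np.float64(-14.59), 'd', array([-0.0002,  0.0008,  0.0042]), 'spin', np.float64(0.1523), 'alt', np.float64(-0.8477), 'q', array([-0.306,  0.589,  1.676, -0.   ,  0.876, -0.052]))
[-0.78978074 -0.190814    2.13691143] [0.02265512 0.13633702 0.17996128] 0.04218001221018907
```

Turning smoothly with a moment of about 0.18 N·m. I continue to the stop.

Call:
arm_command([
  {"tx": 0, "ty": 0, "tz": 0, "spin": 0.025},
  {"tx": 0, "ty": 0, "tz": 0, "spin": 0.05},
  {"tx": 0, "ty": 0, "tz": 0, "spin": 0.075},
  {"tx": 0, "ty": 0, "tz": 0, "spin": 0.1},
  {"tx": 0, "ty": 0, "tz": 0, "spin": 0.125},
])

```text
clock: 4.82
eef_pos: [0.544, -0.1095, 0.0813]
orientation: [0.0, 0.895, 0.445, 0.0]
ft_force: [-1.3, 0.9, 4.9]
grip_width: 0.0424
grasp_force: 64.6
```

Call:
arm_command([
  {"tx": 0, "ty": 0, "tz": 0, "spin": 0.01},
  {"tx": 0, "ty": 0, "tz": 0, "spin": 0.018},
  {"tx": 0, "ty": 0, "tz": 0, "spin": 0.024},
  {"tx": 0, "ty": 0, "tz": 0, "spin": 0.028},
])

```text
clock: 5.15
eef_pos: [0.5439, -0.1095, 0.0812]
orientation: [0.0, 0.913, 0.407, 0.0]
ft_force: [-2.3, 1.6, 7.2]
grip_width: 0.0428
grasp_force: 65.1
```

```bash
python3 -c "
from h import *
print(rel((.5444,-.1098),.080,np.radians(-42)));o=arm.get_obs();print(o['ft_force'],o['moment'],o['grip_width'])"
```

```text
(array([ 0.5439, -0.1095,  0.0812]), 'yaw_y', np.float64(-41.97), 'd', array([0.0004, 0.002 , 0.004 ]), 'spin', np.float64(0.0002), 'alt', np.float64(-0.9998), 'q', array([-0.306,  0.589,  1.676,  0.   ,  0.877,  0.426]))
[-2.30647575  1.62896205  7.21015903] [0.26916879 0.47863876 0.45434242] 0.04278660395547789
```

Call:
arm_command([
  {"tx": 0, "ty": 0, "tz": 0, "spin": 0.004},
  {"tx": 0, "ty": 0, "tz": 0, "spin": 0.008},
  {"tx": 0, "ty": 0, "tz": 0, "spin": 0.012},
  {"tx": 0, "ty": 0, "tz": 0, "spin": 0.012},
])

```text
clock: 5.48
eef_pos: [0.5439, -0.1095, 0.0812]
orientation: [0.0, 0.921, 0.391, -0.0]
ft_force: [-2.4, 1.7, 6.0]
grip_width: 0.0427
grasp_force: 65.2
```

```bash
python3 -c "
from h import *
print(rel((.5444,-.1098),.080,np.radians(-42)));o=arm.get_obs();print(o['ft_force'],o['moment'],o['grip_width'])"
```

```text
(array([ 0.5439, -0.1095,  0.0812]), 'yaw_y', np.float64(-44.02), 'd', array([0.0005, 0.0021, 0.0041]), 'spin', np.float64(-0.0112), 'alt', np.float64(0.9888), 'q', array([-3.060e-01,  5.890e-01,  1.676e+00, -1.000e-03,  8.770e-01,
        4.630e-01]))
[-2.37470856  1.68931564  6.01476943] [0.32356186 0.44066662 1.73376739] 0.04270692268337987
```

Call:
arm_command([
  {"tx": 0, "ty": 0, "tz": 0, "spin": 0},
  {"tx": 0, "ty": 0, "tz": 0, "spin": 0},
  {"tx": 0, "ty": 0, "tz": 0, "spin": 0},
  {"tx": 0, "ty": 0, "tz": 0, "spin": 0},
  {"tx": 0, "ty": 0, "tz": 0, "spin": 0},
], claw=1)

```text
clock: 5.9
eef_pos: [0.5439, -0.1096, 0.0807]
orientation: [0.0, 0.921, 0.39, 0.0]
ft_force: [-0.3, 0.6, -1.0]
grip_width: 0.0853
grasp_force: 0.0
```

Call:
arm_command([
  {"tx": 0, "ty": 0, "tz": -0.05, "spin": 0},
  {"tx": 0, "ty": 0, "tz": -0.15, "spin": 0},
  {"tx": 0, "ty": 0, "tz": -0.27, "spin": 0},
  {"tx": 0, "ty": 0, "tz": -0.4, "spin": 0},
  {"tx": 0, "ty": 0, "tz": -0.5, "spin": 0},
])

```text
clock: 6.32
eef_pos: [0.5441, -0.1096, 0.2335]
orientation: [0.0, 0.921, 0.39, 0.001]
ft_force: [1.6, -0.8, 0.2]
grip_width: 0.0857
grasp_force: 0.0
```

Call:
arm_command([
  {"tx": 0, "ty": 0, "tz": -0.08, "spin": -0.03},
  {"tx": 0, "ty": 0, "tz": -0.13, "spin": -0.06},
  {"tx": 0, "ty": 0, "tz": -0.13, "spin": -0.06},
  {"tx": 0, "ty": 0, "tz": -0.13, "spin": -0.06},
])

```text
clock: 6.65
eef_pos: [0.5441, -0.1096, 0.2702]
orientation: [0.001, 0.88, 0.474, 0.001]
ft_force: [-0.2, 0.1, 0.1]
grip_width: 0.0855
grasp_force: 0.0
```

Run:
```python
from h import *
f=grab_frame('wrist');save('w2',f);p=proj(f,(.544,-.1096,.103));print(p)
u,v=(p-[50,37]).astype(int);print(u,v)
cv2.imwrite('pics/w2c.png',cv2.resize(f['pixels'][v:v+75,u:u+100],None,fx=8,fy=8,interpolation=cv2.INTER_CUBIC))
print(rel((.523,.313),.27,0))
```

```text
[285.05795368 187.74155486]
235 150
(array([ 0.5436, -0.1095,  0.2692]), 'yaw_y', np.float64(-33.39), 'd', array([ 1.138 , -0.8324, -0.0026]), 'spin', np.float64(-0.1855), 'alt', np.float64(0.8145), 'q', array([-0.306,  0.358,  1.468, -0.   ,  1.316,  0.276]))
```

View pics/w2c.png

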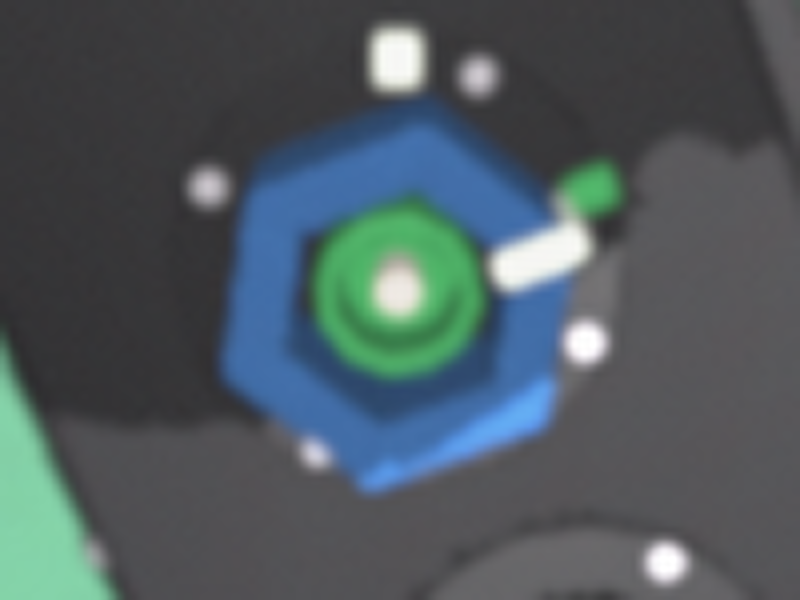

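Run:
```python
from h import *
f=load('w2');g=lambda u,v,z:at(f,235+u/8,150+v/8,z)
c=np.mean([g(u,v,.103) for u,v in((425,125),(370,492),(245,190),(550,430),(222,380),(578,243))],0);print(c)
for z,u,v in((.074,592,190),(.074,398,60),(.104,540,258),(.103,578,243),(.103,425,125),(.103,222,380)): d=g(u,v,z)-c;print(np.degrees(np.arctan2(d[1],d[0])),np.hypot(*d[:2]))
```

```text
[ 0.54301234 -0.11059877  0.103     ]
-11.17438027402639 0.029939419066695037
56.7035965424795 0.029786116386915477
-11.399633035080937 0.020065961957635683
-11.865405117932564 0.02540676850950295
48.74324642798368 0.025099784425434563
168.15694478230236 0.0253583480163036
```

Locked: the pointer is at -11.4° and the green mark at -11.2°. Now to the scope.

Call:
arm_command([
  {"tx": 0.07, "ty": -0.05, "tz": 0, "spin": 0},
  {"tx": 0.17, "ty": -0.124, "tz": 0, "spin": 0},
  {"tx": 0.27, "ty": -0.198, "tz": 0, "spin": 0},
  {"tx": 0.37, "ty": -0.271, "tz": 0, "spin": 0},
  {"tx": 0.48, "ty": -0.351, "tz": 0, "spin": 0},
])

```text
clock: 7.12
eef_pos: [0.5339, 0.0698, 0.2683]
orientation: [-0.0, 0.881, 0.474, -0.001]
ft_force: [1.0, 0.2, 0.1]
grip_width: 0.0852
grasp_force: 0.0
```

Call:
arm_command([
  {"tx": 0.1, "ty": -0.073, "tz": 0, "spin": 0},
  {"tx": 0.2, "ty": -0.146, "tz": 0, "spin": 0},
  {"tx": 0.3, "ty": -0.219, "tz": 0, "spin": 0},
  {"tx": 0.38, "ty": -0.278, "tz": 0, "spin": 0},
  {"tx": 0.43, "ty": -0.315, "tz": 0, "spin": 0},
])

```text
clock: 7.53
eef_pos: [0.5255, 0.2311, 0.2681]
orientation: [-0.0, 0.88, 0.475, -0.001]
ft_force: [-0.4, -1.0, -0.2]
grip_width: 0.0854
grasp_force: 0.0
```

Call:
arm_command([
  {"tx": 0, "ty": 0, "tz": 0, "spin": 0},
  {"tx": 0, "ty": 0, "tz": 0, "spin": 0},
  {"tx": 0, "ty": 0, "tz": 0, "spin": 0},
])

```text
clock: 7.78
eef_pos: [0.5263, 0.2277, 0.2686]
orientation: [-0.0, 0.88, 0.475, -0.001]
ft_force: [0.6, -0.4, 0.4]
grip_width: 0.0851
grasp_force: 0.0
```

Run:
```python
from h import *
f=grab_frame('wrist');save('w3',f);print(proj(f,(.523,.313,.18)),proj(f,(.523,.313,.06)))
cv2.imwrite('pics/w3b.png',cv2.resize(f['pixels'],(784,588),interpolation=cv2.INTER_CUBIC))
print(rel((.523,.313),.27,np.radians(-33.4)))
```

```text
[219.02475056 119.0775891 ] [241.63517549 119.21414757]
(array([0.5264, 0.2275, 0.2689]), 'yaw_y', np.float64(-33.36), 'd', array([ 0.2319, -0.1663, -0.0037]), 'spin', np.float64(0.0002), 'alt', np.float64(-0.9998), 'q', array([ 0.304,  0.387,  1.422, -0.   ,  1.334,  0.886]))
```

View pics/w3b.png

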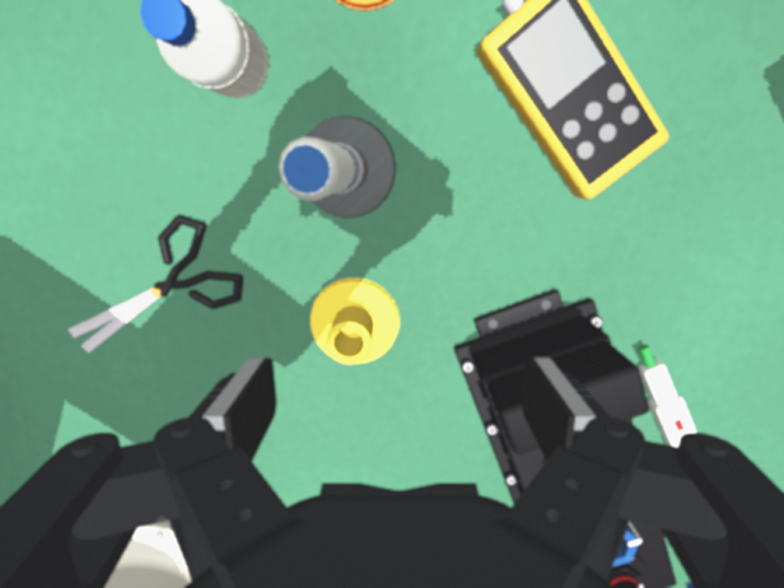

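Run:
```python
from h import *
f=load('w3');a=at(f,306/1.4,168/1.4,.18);print(a,at(f,350/1.4,166/1.4,.01),rel(a[:2],.123,np.radians(-33.4)))
```

```text
[0.52232259 0.31265715 0.18      ] [0.52664365 0.31160444 0.01      ] (array([0.5264, 0.2275, 0.2689]), 'yaw_y', np.float64(-33.36), 'd', array([ 0.2303, -0.1672,  0.4863]), 'spin', np.float64(0.0002), 'alt', np.float64(-0.9998), 'q', array([ 0.304,  0.387,  1.422, -0.   ,  1.334,  0.886]))
```

Call:
arm_command([
  {"tx": 0.08, "ty": -0.057, "tz": 0, "spin": 0},
  {"tx": 0.16, "ty": -0.115, "tz": 0, "spin": 0},
  {"tx": 0.231, "ty": -0.166, "tz": 0, "spin": 0},
  {"tx": 0.231, "ty": -0.166, "tz": 0.05, "spin": 0},
  {"tx": 0.231, "ty": -0.166, "tz": 0.1, "spin": 0},
])

```text
clock: 8.25
eef_pos: [0.5235, 0.314, 0.2396]
orientation: [0.0, 0.88, 0.475, 0.001]
ft_force: [0.4, -0.4, -0.7]
grip_width: 0.0852
grasp_force: 0.0
```

Call:
arm_command([
  {"tx": 0, "ty": 0, "tz": 0, "spin": 0},
  {"tx": 0, "ty": 0, "tz": 0, "spin": 0},
  {"tx": 0, "ty": 0, "tz": 0, "spin": 0},
])

```text
clock: 8.5
eef_pos: [0.5235, 0.3129, 0.2403]
orientation: [0.0, 0.88, 0.474, 0.0]
ft_force: [-0.5, 0.0, -0.3]
grip_width: 0.0855
grasp_force: 0.0
```

Run:
```python
from h import *
print(rel((.5228,.3127),.123,np.radians(-33.4)))
```

```text
(array([0.5235, 0.3129, 0.2403]), 'yaw_y', np.float64(-33.36), 'd', array([-0.0018, -0.0017,  0.3911]), 'spin', np.float64(0.0002), 'alt', np.float64(-0.9998), 'q', array([ 0.441,  0.464,  1.373, -0.   ,  1.305,  1.023]))
```

Call:
arm_command([
  {"tx": -0.001, "ty": -0.001, "tz": 0.06, "spin": 0},
  {"tx": -0.001, "ty": -0.001, "tz": 0.15, "spin": 0},
  {"tx": -0.001, "ty": -0.001, "tz": 0.25, "spin": 0},
  {"tx": -0.001, "ty": -0.001, "tz": 0.34, "spin": 0},
  {"tx": -0.001, "ty": -0.001, "tz": 0.39, "spin": 0},
])

```text
clock: 8.92
eef_pos: [0.5222, 0.3126, 0.1209]
orientation: [-0.0, 0.88, 0.475, -0.001]
ft_force: [0.3, -0.2, -1.1]
grip_width: 0.0854
grasp_force: 0.0
```

Call:
arm_command([
  {"tx": 0, "ty": 0, "tz": 0, "spin": 0},
  {"tx": 0, "ty": 0, "tz": 0, "spin": 0},
  {"tx": 0, "ty": 0, "tz": 0, "spin": 0},
])

```text
clock: 9.17
eef_pos: [0.5237, 0.3137, 0.1244]
orientation: [0.0, 0.88, 0.475, 0.001]
ft_force: [-0.8, -0.3, 0.8]
grip_width: 0.0853
grasp_force: 0.0
```

Call:
arm_command([
  {"tx": 0, "ty": 0, "tz": 0, "spin": 0},
  {"tx": 0, "ty": 0, "tz": 0, "spin": 0},
  {"tx": 0, "ty": 0, "tz": 0, "spin": 0},
  {"tx": 0, "ty": 0, "tz": 0, "spin": 0},
  {"tx": 0, "ty": 0, "tz": 0, "spin": 0},
], claw=-1)

```text
clock: 9.58
eef_pos: [0.5231, 0.3136, 0.1234]
orientation: [0.0, 0.88, 0.475, 0.001]
ft_force: [-1.0, 0.3, 4.8]
grip_width: 0.0324
grasp_force: 58.9
```

Call:
arm_command([
  {"tx": 0, "ty": 0, "tz": 0, "spin": 0},
  {"tx": 0, "ty": 0, "tz": 0, "spin": 0},
  {"tx": 0, "ty": 0, "tz": 0, "spin": 0},
  {"tx": 0, "ty": 0, "tz": 0, "spin": 0},
  {"tx": 0, "ty": 0, "tz": 0, "spin": 0},
])

```text
clock: 10.0
eef_pos: [0.523, 0.3136, 0.1233]
orientation: [0.0, 0.88, 0.475, 0.001]
ft_force: [-0.1, -0.6, 5.8]
grip_width: 0.0325
grasp_force: 59.1
```

Run:
```python
from h import *
print(rel((.5228,.3127),.123,np.radians(-33.4)));o=arm.get_obs();print(o['ft_force'],o['moment'],o['grip_width'])
```

```text
(array([0.523 , 0.3136, 0.1233]), 'yaw_y', np.float64(-33.28), 'd', array([-0.0027,  0.0011,  0.001 ]), 'spin', np.float64(0.0007), 'alt', np.float64(-0.9993), 'q', array([ 0.442,  0.59 ,  1.503, -0.   ,  1.048,  1.023]))
[-0.14918611 -0.64090803  5.75305343] [-0.25277574  0.14172251  0.04482784] 0.03248980951580337
```

Call:
arm_command([
  {"tx": 0, "ty": 0, "tz": -0.03, "spin": 0},
  {"tx": 0, "ty": 0, "tz": -0.08, "spin": 0},
  {"tx": 0, "ty": 0, "tz": -0.14, "spin": 0},
  {"tx": 0, "ty": 0, "tz": -0.21, "spin": 0},
  {"tx": 0, "ty": 0, "tz": -0.28, "spin": 0},
])

```text
clock: 10.42
eef_pos: [0.5222, 0.3134, 0.2079]
orientation: [-0.0, 0.88, 0.475, -0.0]
ft_force: [0.1, 0.2, -2.0]
grip_width: 0.0325
grasp_force: 59.6
```

Call:
arm_command([
  {"tx": 0, "ty": 0, "tz": -0.08, "spin": 0},
  {"tx": 0, "ty": 0, "tz": -0.15, "spin": 0},
  {"tx": 0, "ty": 0, "tz": -0.21, "spin": 0},
  {"tx": 0, "ty": 0, "tz": -0.25, "spin": 0},
  {"tx": 0, "ty": 0, "tz": -0.25, "spin": 0},
])

```text
clock: 10.83
eef_pos: [0.5234, 0.314, 0.2849]
orientation: [0.0, 0.88, 0.475, 0.002]
ft_force: [0.5, 0.4, -1.8]
grip_width: 0.0327
grasp_force: 59.7
```

Run:
```python
from h import *
print(rel((.5438,-.1098),.2213,np.radians(-33.4)));o=arm.get_obs();print(o['ft_force'],o['moment'],o['grip_width'],o['grasp_force'])
```

```text
(array([0.5234, 0.314 , 0.2849]), 'yaw_y', np.float64(-33.27), 'd', array([-1.1445,  0.8314,  0.2096]), 'spin', np.float64(0.0007), 'alt', np.float64(-0.9993), 'q', array([0.442, 0.426, 1.312, 0.   , 1.4  , 1.023]))
[ 0.50829241  0.36250223 -1.84439396] [ 0.02274337 -0.00936135 -0.03639478] 0.0327470887871834 59.688186049461365
```

Call:
arm_command([
  {"tx": -0.04, "ty": 0.029, "tz": 0, "spin": 0},
  {"tx": -0.11, "ty": 0.08, "tz": 0, "spin": 0},
  {"tx": -0.19, "ty": 0.138, "tz": 0, "spin": 0},
  {"tx": -0.27, "ty": 0.196, "tz": 0, "spin": 0},
  {"tx": -0.35, "ty": 0.254, "tz": 0, "spin": 0},
])

```text
clock: 11.25
eef_pos: [0.5278, 0.1821, 0.2806]
orientation: [-0.0, 0.88, 0.475, -0.001]
ft_force: [-0.2, 0.1, -1.0]
grip_width: 0.0328
grasp_force: 59.7
```

Call:
arm_command([
  {"tx": -0.08, "ty": 0.058, "tz": 0, "spin": 0},
  {"tx": -0.16, "ty": 0.116, "tz": 0, "spin": 0},
  {"tx": -0.24, "ty": 0.174, "tz": 0, "spin": 0},
  {"tx": -0.32, "ty": 0.232, "tz": 0, "spin": 0},
  {"tx": -0.4, "ty": 0.291, "tz": 0, "spin": 0},
])

```text
clock: 11.67
eef_pos: [0.5348, 0.0338, 0.2807]
orientation: [-0.0, 0.88, 0.475, -0.001]
ft_force: [-0.1, 0.3, -1.3]
grip_width: 0.0327
grasp_force: 59.7
```

Call:
arm_command([
  {"tx": -0.08, "ty": 0.058, "tz": 0, "spin": 0},
  {"tx": -0.16, "ty": 0.116, "tz": 0, "spin": 0},
  {"tx": -0.24, "ty": 0.174, "tz": 0, "spin": 0},
  {"tx": -0.3, "ty": 0.218, "tz": 0, "spin": 0},
  {"tx": -0.34, "ty": 0.247, "tz": 0, "spin": 0},
])

```text
clock: 12.08
eef_pos: [0.5408, -0.0928, 0.2806]
orientation: [-0.0, 0.88, 0.474, -0.001]
ft_force: [0.1, 0.9, -1.9]
grip_width: 0.0325
grasp_force: 59.7
```

Call:
arm_command([
  {"tx": -0.02, "ty": 0.015, "tz": 0, "spin": 0},
  {"tx": -0.03, "ty": 0.022, "tz": 0, "spin": 0},
  {"tx": -0.03, "ty": 0.022, "tz": 0, "spin": 0},
  {"tx": -0.03, "ty": 0.022, "tz": 0, "spin": 0},
])

```text
clock: 12.42
eef_pos: [0.5421, -0.1007, 0.2814]
orientation: [-0.0, 0.88, 0.475, -0.0]
ft_force: [0.4, -0.8, -1.7]
grip_width: 0.0327
grasp_force: 59.7
```

Run:
```python
from h import *
print(rel((.5438,-.1098),.2213,np.radians(-33.4)));o=arm.get_obs();print(o['ft_force'],o['grip_width'],o['grasp_force'])
```

```text
(array([ 0.5421, -0.1007,  0.2814]), 'yaw_y', np.float64(-33.26), 'd', array([-0.0221,  0.0215,  0.2003]), 'spin', np.float64(0.0008), 'alt', np.float64(-0.9992), 'q', array([-0.292,  0.343,  1.456,  0.   ,  1.343,  0.288]))
[ 0.40897539 -0.77305606 -1.68361095] 0.03265703491716423 59.74045157432556
```

Call:
arm_command([
  {"tx": -0.022, "ty": 0.0215, "tz": 0.03, "spin": 0},
  {"tx": -0.022, "ty": 0.0215, "tz": 0.08, "spin": 0},
  {"tx": -0.022, "ty": 0.0215, "tz": 0.13, "spin": 0},
  {"tx": -0.022, "ty": 0.0215, "tz": 0.165, "spin": 0},
  {"tx": -0.022, "ty": 0.0215, "tz": 0.165, "spin": 0},
])

```text
clock: 12.83
eef_pos: [0.543, -0.1098, 0.2298]
orientation: [-0.001, 0.88, 0.475, -0.001]
ft_force: [-1.3, -0.2, -1.9]
grip_width: 0.0322
grasp_force: 59.8
```

Call:
arm_command([
  {"tx": 0, "ty": 0, "tz": 0, "spin": 0},
  {"tx": 0, "ty": 0, "tz": 0, "spin": 0},
  {"tx": 0, "ty": 0, "tz": 0, "spin": 0},
  {"tx": 0, "ty": 0, "tz": 0, "spin": 0},
  {"tx": 0, "ty": 0, "tz": 0, "spin": 0},
])

```text
clock: 13.25
eef_pos: [0.5444, -0.1105, 0.2327]
orientation: [0.0, 0.88, 0.475, 0.0]
ft_force: [-0.4, 0.8, -1.7]
grip_width: 0.0326
grasp_force: 59.8
```

Run:
```python
from h import *
print(rel((.5438,-.1098),.2213,np.radians(-33.4)))
I=[]
for n in('scene','top','wrist'):
    f=grab_frame(n);save(n+'5',f);p=proj(f,(.5438,-.1098,.113));print(n,p)
    u,v=(p-[33,37]).astype(int);print(u,v);I.append(cv2.resize(f['pixels'][v:v+75,u:u+66],None,fx=4,fy=8 if 0 else 4,interpolation=cv2.INTER_CUBIC))
cv2.imwrite('pics/c5.png',np.hstack(I))
```

```text
(array([ 0.5444, -0.1105,  0.2327]), 'yaw_y', np.float64(-33.27), 'd', array([ 0.0009, -0.0029,  0.038 ]), 'spin', np.float64(0.0007), 'alt', np.float64(-0.9993), 'q', array([-0.308,  0.394,  1.518, -0.   ,  1.229,  0.273]))
scene [261.92818742 190.34909149]
228 153
top [317.02485111 201.03808059]
284 164
wrist [284.50220474 198.76983121]
251 161
```

View pics/c5.png

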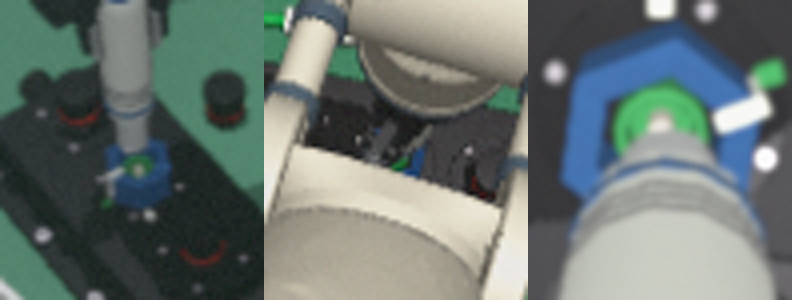

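Call:
arm_command([
  {"tx": 0, "ty": -0.002, "tz": 0.015, "spin": 0},
  {"tx": 0.0005, "ty": -0.0025, "tz": 0.028, "spin": 0},
  {"tx": 0.0005, "ty": -0.0025, "tz": 0.037, "spin": 0},
  {"tx": 0.0005, "ty": -0.0025, "tz": 0.037, "spin": 0},
  {"tx": 0.0005, "ty": -0.0025, "tz": 0.037, "spin": 0},
])

```text
clock: 13.82
eef_pos: [0.5435, -0.1099, 0.2208]
orientation: [-0.0, 0.88, 0.475, -0.0]
ft_force: [0.0, -0.4, -1.1]
grip_width: 0.0325
grasp_force: 59.8
```

Call:
arm_command([
  {"tx": 0, "ty": 0, "tz": 0, "spin": 0},
  {"tx": 0, "ty": 0, "tz": 0, "spin": 0},
  {"tx": 0, "ty": 0, "tz": 0, "spin": 0},
  {"tx": 0, "ty": 0, "tz": 0, "spin": 0},
  {"tx": 0, "ty": 0, "tz": 0, "spin": 0},
])

```text
clock: 14.23
eef_pos: [0.5437, -0.1099, 0.2212]
orientation: [0.0, 0.88, 0.475, 0.0]
ft_force: [0.7, 0.7, -2.1]
grip_width: 0.0325
grasp_force: 59.8
```

Run:
```python
from h import *
print(rel((.5438,-.1100),.2213,np.radians(-33.4)))
I=[];z0=arm.get_obs()['eef_pos'][2]-.1083
for n,k in(('scene',8),('wrist',6)):
    f=grab_frame(n);save(n+'6',f);p=proj(f,(.5438,-.11,.115));w,h=400//k,600//k
    u,v=(p-[w/2,h/2]).astype(int);print(n,u,v);im=cv2.resize(f['pixels'][v:v+h,u:u+w],(400,600),interpolation=cv2.INTER_CUBIC)
    th=np.linspace(0,2*np.pi,13)
    for r,z,c in((.0254,.103,(0,255,255)),(.011,z0,(0,0,255)),(.011,z0+.045,(0,0,255)),(.017,z0+.045,(255,0,255))):
        for t in th:
            a=t+np.radians(-11.7)
            q=(proj(f,(.5438+r*np.cos(a),-.11+r*np.sin(a),z))-[u,v]+.5)*k-.5
            cv2.circle(im,tuple(int(x) for x in q),2,c,-1)
    I.append(im)
cv2.imwrite('pics/c6.png',np.hstack(I))
```

```text
(array([ 0.5437, -0.1099,  0.2212]), 'yaw_y', np.float64(-33.28), 'd', array([ 0.0001,  0.0005, -0.0005]), 'spin', np.float64(0.0007), 'alt', np.float64(-0.9993), 'q', array([-0.307,  0.405,  1.534, -0.   ,  1.202,  0.274]))
scene 236 152
wrist 252 152
```

View pics/c6.png

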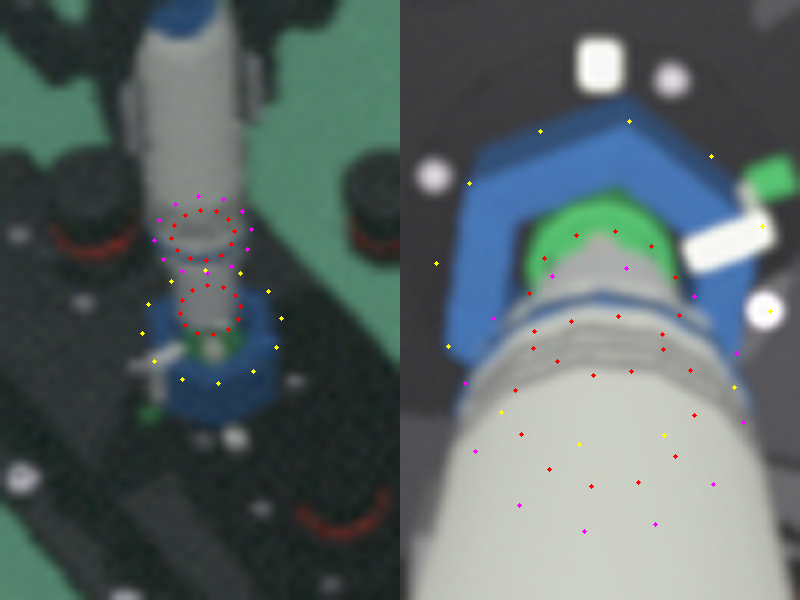

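Run:
```python
from h import *
I=[]
for n,k,u,v,w,h in(('scene',12,247,178,33,33),('wrist',8,258,165,50,50)):
    i=load(n+'6')['pixels'][v:v+h,u:u+w];I.append(cv2.resize(cv2.convertScaleAbs(i,alpha=1.8),(400,400),interpolation=cv2.INTER_LANCZOS4))
cv2.imwrite('pics/c7.png',np.hstack(I))
```

```text
(no output)
```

View pics/c7.png

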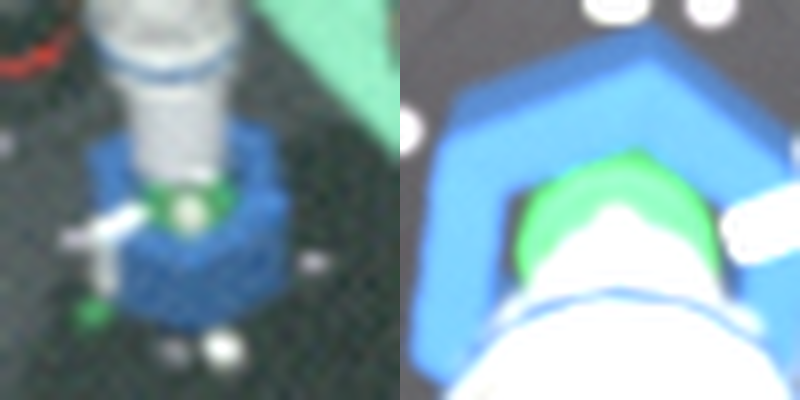

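Call:
arm_command([
  {"tx": 0, "ty": -0.0025, "tz": 0, "spin": 0},
  {"tx": 0, "ty": -0.0025, "tz": 0, "spin": 0},
  {"tx": 0, "ty": -0.0025, "tz": 0, "spin": 0},
  {"tx": 0, "ty": -0.0025, "tz": 0, "spin": 0},
  {"tx": 0, "ty": -0.0025, "tz": 0, "spin": 0},
])

```text
clock: 14.75
eef_pos: [0.543, -0.1095, 0.2211]
orientation: [0.0, 0.88, 0.475, 0.0]
ft_force: [0.3, -0.2, -2.0]
grip_width: 0.0326
grasp_force: 59.8
```

Run:
```python
from h import *
o=arm.get_obs();print(o['eef_pos'],o['ft_force'],o['dq'].round(3),arm.close_job())
```

```text
the job is handed in; nothing more can be done
[ 0.5429861  -0.10953909  0.22109077] [ 0.25662496 -0.15309679 -2.03501575] [ 0.001 -0.    -0.    -0.001 -0.001 -0.001] None
```

The job is handed in: the ring is locked against its stop with the pointer at the green mark, and the scope is held upright, lens down, about 10 mm above the ring and centred over the open port to within about 2 mm.

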